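Gauge a turned handle, then hold it up level

ROBOT

A 7-joint arm with a two-finger parallel gripper is mounted at the origin on the work surface. World frame = base frame: x ahead of the robot, y to its left, z up, the work surface at z = 0. Lengths are in m, angles in rad, forces in N, time in s.
With the tool pointing down it reaches from about 0.4 to 0.85 m from the base axis. Payload 4.5 kg.
Tool frame: the origin (TCP) lies midway between the tips of the shut fingers; the grasp point (between the pads) lies 19 mm behind it; z points along the fingers, y is the line along which they close (so a half turn about z gives the same grasp; the last joint's range is limited). The gripper opens to 88 mm and grips with 3 to 60 N. Pads are 18 mm wide; open, the fingers measure 123 mm over their backs; the gripper's body (75 mm by 187 mm) begins 45 mm behind the grasp point.
Start: joints at [-1.195, 0.689, -0.195, 1.565, 0.157, 0.902, -0.215], TCP at [0.209, 0.589, 0.239] pointing down, gripper open.
Joint ranges: [-3.01, 3.01], [-0.46, 2.08], [-1.47, 1.51], [0.13, 2.56], [-1, 4.14], [0.04, 2.09], [-2.66, 2.66]. Speed limits (rad/s): [2.57, 2.57, 3.14, 3.14, 3.14, 3.14, 3.14].

INTERFACE

Orientations are given as a unit quaternion [x, y, z, w].
In Python, from plant import r gives the robot as it stands.
- The arm moves only by the tool carry_out, never from a script. Its argument "plan" is a list of rows, each an object with "rot": the turn, a rotation vector about the tool's x, y, z in rad, a list of three; "xyz": the shift along the tool's x, y, z in m, a list of three; "grip": the closure in counts, from 0 (fully open) to 255 (shut). In form: [{"rot": [wx, wy, wz], "xyz": [dx, dy, dz], "grip": grip}, ...]. A call has 1 to 8 rows; each row is the pose to reach, as a shift and turn from the pose commanded when the call began, along the tool's axes at that moment; what a row does not reach only later rows make up. A row lasts 1/12 s, in which the tool goes at most 41.7 mm and 7.16 degrees, less where a joint would pass 70% of its speed; a pose out of reach is approached as far as the arm can. A call with a gripper value outside its range is refused whole. The fingers move at their own pace and stop on an object; "squeeze" is the grip in N (left out, the last holds). Time passes only in rows, so rows that repeat a pose let the fingers close. It gives the time, the measured TCP pose, the force, the opening and the grip force at its end, in the units of the state.
- r.get_state(): the state, without advancing time (a new reading comes with each control period).
- r.snapshot(name): name is "side" or "top"; returns the picture (480x640x3 uint8, red, green, blue); there is no depth.
- r.camera_params(name): a dict with "fx", "fy", "cx", "cy" (pixels), "distortion" ([k1, k2, p1, p2, k3] as OpenCV has them; the pictures are not rectified), "position" and "attitude" of the camera in the world. Camera axes: x right, y down, z forward; pixel columns grow to the right and rows downward; lengths in m; the calibration is good to about 2 mm. A picture is of the moment at which its call begins. camera_params takes no time and is no camera call.
- r.finish_job(): hands the job in; it is judged then, once.
The state is a dict: "clock": time; "q": joint angles; "qd": joint speeds; "joint_torque": joint torques, N m; "tool_pos": TCP position; "eef_rot": TCP orientation; "contact_force": force on the tool from outside, world axes, zero at the start; "moment": the same for the moment, N m; "opening": opening from 0.0 (shut) to 1.0 (fully open); "finger_force": force on a finger pad.
Only numpy, scipy, OpenCV 4.12 (cv2) and the standard library are available. Lean on these libraries where they do the work, as an engineer would, in place of code of your own. Each camera call takes 0.05 s, during which the arm holds its last target. There are 200 camera calls.

TASK

Check the turned tool handle in the green bench gauge: slide the sprung jaw shut by its black knob until it presses gently on the handle's brass ferrule (jaw face pushed back about 6 mm on its spring, without ramming it), then slide the jaw back until it stands some 25 mm or more clear of the ferrule. Then draw the handle up out of its socket, turn it from upright to level and finish while still holding it level in the gripper, some 20 cm or more above the bench, so that I can sight along it. Leave the red tin, the try square and the plane iron where they are.

Things in the scene. Friction and masses are not known exactly. Their poses are not given: they have to be found in the camera images.
- gauge: Green bench gauge, fixed. Origin: on its underside, below the socket's axis; z up, y along the slide from the fixed jaw towards the sliding jaw and knob. Base plate 12 mm high, x +-55, y -70 to +240 mm. Dark socket block 70 x 50, top 52 mm high. Fixed jaw: y -41 to -14.5, 36 wide in x, top 82 mm high. Nothing but the knob (top 121 mm) is higher than 82 mm.
- socket (a point): Mouth of the socket in the gauge's block, on its vertical axis, 52 mm above the bench: round hole 26 mm wide, 36 mm deep, open upward. The handle stands in it with 1 mm of play all round, its foot 16 mm and its top 196 mm above the bench.
- knob (a point): Centre of the upright round black knob, 22 mm in diameter, 45 mm tall (76 to 121 mm above the bench), on the carriage block (44 mm square, top 76 mm high). Pinch it from above, any side. It moves along the gauge's y axis; towards -y shuts the jaw. Its axis is 90 mm behind (+y of) the unpressed jaw face.
- carriage (a joint): Carriage travel (m): 0 = fully open (jaw face 56 mm from the ferrule), growing as the jaw shuts (towards the gauge's -y), up to 0.078; the free jaw face meets the ferrule at 0.055 to 0.059. Drags with about 1.5 N friction and stays where left, except that a pressed spring may push it back a little.
- jaw (a joint): How far the jaw face is pushed back into the carriage on its spring (m): 0 = free, 0.012 = against its hard stop. Spring force is 1 N when it starts to move, plus 0.5 N per mm (4 N at 6 mm, 7 N at the stop).
- jaw_face (a point): Centre of the flat steel face of the sliding jaw (36 mm wide, 28 mm high), 66 mm above the bench, which meets the ferrule.
- handle_center (a point): Turned handle, loose, round, 180 mm long, about 140 g; the point is on its axis half-way along, near its balance point. z axis: along the handle from brass end to wooden end (up at the start). Lower 72 mm: brass ferrule, 24 mm in diameter. Above: orange-brown wood, 30 mm in diameter and straight from 92 to 165 mm above the foot, rounded at the top.
- tin_center (a point): Bystander: open red tin, tapered, 90 mm in diameter at the rim, 100 mm tall; the point is half-way up.
- square_center (a point): Bystander: try square lying flat, dark wood stock 100 mm long (16 mm high) with a steel blade 110 mm long; the point is the middle of the stock.
- iron_center (a point): Bystander: slotted steel plane iron lying flat, 55 x 180 x 4 mm; the point is its middle.
Mind the look-alikes: they are no part of the job. What is meant by the part that bears handle_center is not blue, grey or pink, and is the smaller of those in its own colour.

How it is judged:
On the way, in this order (a step that is already met when the one before it is completed fails the run):
1. the sliding jaw presses on the seated handle with at least 2.5 N, its face pushed back at least 3 mm (contact force between jaw and handle above 2.5 N and value of joint jaw above 0.003 m and z of handle_center in the frame of gauge below 0.116 m and horizontal distance between handle_center and socket below 0.012 m), for 0.2 s.
2. the jaw is back, at least 20 mm clear of the ferrule, the handle still seated (value of joint carriage below 0.036 m and z of handle_center in the frame of gauge below 0.116 m and horizontal distance between handle_center and socket below 0.012 m), for 0.1 s.
3. the handle is drawn up clear of the socket (z of handle_center in the frame of gauge above 0.15 m and contact force between handle and gauge below 0.1 N and contact force between handle and the fingers above 1 N), for 0.1 s.
At the end, for the whole second after the job is handed in: The gripper holds the handle still (under 3 cm/s), its axis within 18 degrees of level (either end either way), its middle at least 18 cm above the bench, carried by the fingers alone and not by the gauge; the jaw is left at least 20 mm open of the ferrule (height (world z) of handle_center above 0.18 m and angle between handle_center's own z axis and vertical between 1.25 and 1.89 rad and contact force between handle and the fingers above 1 N and contact force between handle and gauge below 0.1 N and linear speed of handle below 0.03 m/s and value of joint carriage below 0.036 m); the arm keeps its last pose, push and grip.
It fails at once if the jaw is rammed onto the handle with more than 20 N (contact force between jaw and handle above 20 N).
It fails at once if the tin is pushed more than 2 cm out of its place (distance of tin_center from where it was at the start of the episode above 0.02 m).
It fails at once if the square is pushed more than 2 cm out of its place (distance of square_center from where it was at the start of the episode above 0.02 m).
It fails at once if the iron is pushed more than 2 cm out of its place (distance of iron_center from where it was at the start of the episode above 0.02 m).
It also fails if it takes over 54 s, if anything falls off the work surface, if the arm or the gripper's body presses on something with over 40 N, if the wrist force passes 120 N, or if a joint passes its speed limit or range.

## Working session

There is one attempt and no reset: what is moved stays moved. The work goes in short steps, Python scripts to look and compute and a tool call to move; the robot and the scene stay as the last step left them, time stands still between calls to the robot, and variables do not carry over. Pictures are saved under pics/ and viewed, at most 10 in all, crops included, and the job is handed in when it is done.

Besides the shell and the picture viewer there is one more tool, called after "Call:" as a command line: name --argument value ..., lists and objects as JSON in quotes. carry_out: Moves the arm, as the interface text tells. Its arguments: {"type":"object","properties":{"plan":{"type":"array"},"squeeze":{"type":"number"}},"required":["plan"]}

```bash
mkdir -p pics
python3 - <<'E'
from plant import r
import cv2
for n in("top","side"):
    cv2.imwrite(f"pics/{n}0.png",r.snapshot(n)[:,:,::-1]); print(r.camera_params(n))
print(r.get_state())
E
```

```text
{'fx': 611.8897930845484, 'fy': 611.8897930845484, 'cx': 317.1036946873486, 'cy': 242.5417633463421, 'distortion': array([-0.01882821,  0.        ,  0.        ,  0.        ,  0.        ]), 'position': array([0.32348938, 0.00376733, 1.61965091]), 'attitude': array([-0.69491132,  0.71447151, -0.05584293,  0.05924774])}
{'fx': 622.2870352474984, 'fy': 622.2870352474984, 'cx': 322.95192333528735, 'cy': 231.6977592018283, 'distortion': array([-0.04651902,  0.        ,  0.        ,  0.        ,  0.        ]), 'position': array([ 0.53365933, -1.00207791,  0.91077676]), 'attitude': array([ 0.90181798, -0.04066329,  0.00820613, -0.43012031])}
{'clock': 0.1, 'q': array([-1.1952135 ,  0.68986363, -0.19449983,  1.56620611,  0.15728755,
        0.90254247, -0.21509535]), 'qd': array([-0.00050536, -0.00164325, -0.00124355, -0.00295052,  0.0009385 ,
       -0.00193918, -0.00068653]), 'joint_torque': array([-2.07830992e-03, -5.28507686e+01, -1.27146576e+00, -1.53839850e+01,
       -5.25896531e-02,  1.90916158e-03,  5.03100750e-05]), 'tool_pos': array([0.20934226, 0.5883019 , 0.23802154]), 'eef_rot': array([ 1.70034459e-01,  9.85437780e-01, -8.12457385e-04, -7.38322445e-05]), 'contact_force': array([-0.07437648,  0.59945636,  0.14703452]), 'moment': array([ 0.02820766, -0.01410692,  0.00010836]), 'finger_force': 0.0, 'opening': 1.0005533495439467}
```

View pics/top0.png

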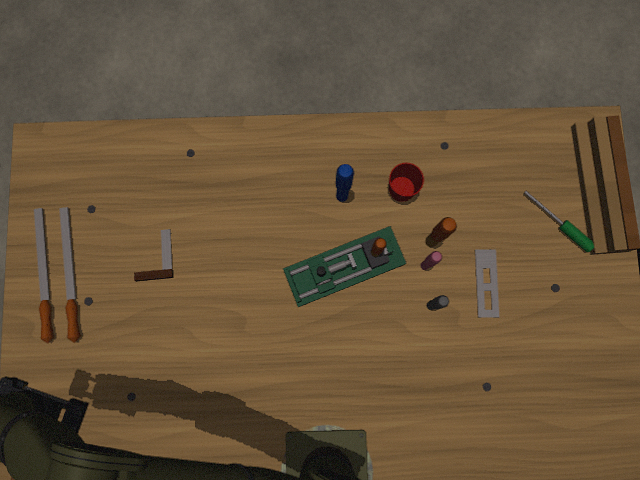

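View pics/side0.png

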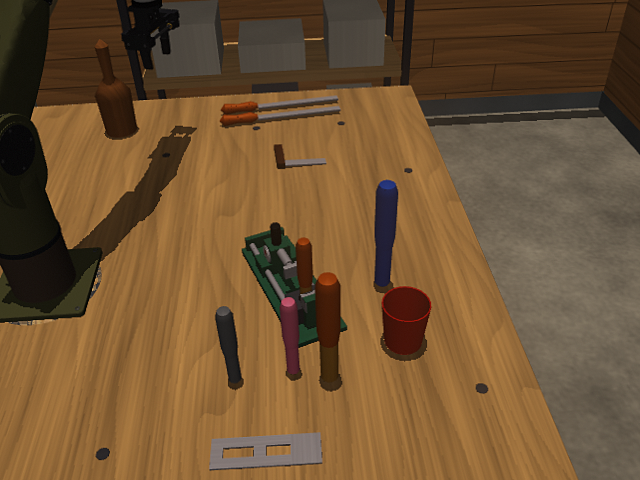

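The top view shows the gauge with the orange handle's top at about (380,244) and the knob at (321,271). In the side view the handle's top is at (304,243) and the knob at (276,231). The taller orange one at (328,280) is a look-alike. I'll enlarge both views to measure.

Run:
```python
import cv2
a=cv2.imread("pics/top0.png")[220:312,278:412]; a=cv2.convertScaleAbs(cv2.resize(a,None,fx=5.9,fy=5.9,interpolation=cv2.INTER_CUBIC),alpha=1.8)
cv2.imwrite("pics/topc.png",a)
b=cv2.imread("pics/side0.png")[215:350,230:360]; b=cv2.convertScaleAbs(cv2.resize(b,None,fx=4.4,fy=4.4,interpolation=cv2.INTER_CUBIC),alpha=1.8)
cv2.imwrite("pics/sidec.png",b)
```

```text
(no output)
```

View pics/topc.png

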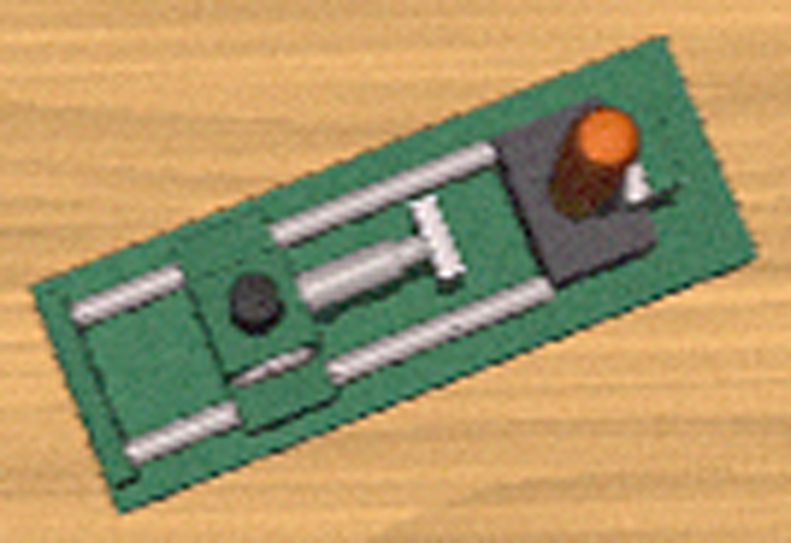

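View pics/sidec.png

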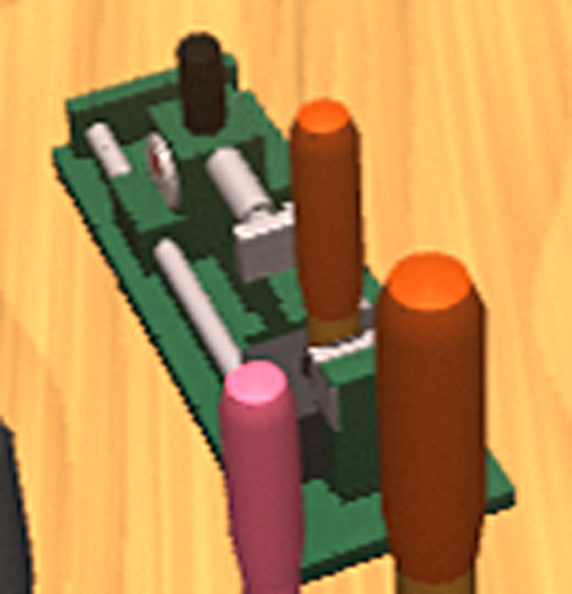

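The crops show the plate corners at (32,287), (665,37), (755,258) and (122,512), with the handle's top at (608,135) and the knob at (256,300), all in top-crop pixels. The side crop gives the knob's top at (200,42), the handle's top at (323,115) and plate corners at (52,150) and (515,495). Next is a pose fit.

```bash
cat > h.py <<'E'
from plant import r
import numpy as np, cv2
from scipy.spatial.transform import Rotation as R
from scipy.optimize import least_squares
def proj(n,P):
    c=r.camera_params(n); M=R.from_quat(c["attitude"]).inv()
    K=np.array([[c["fx"],0,c["cx"]],[0,c["fy"],c["cy"]],[0,0,1]])
    rv=M.as_rotvec(); t=-M.apply(c["position"])
    return cv2.projectPoints(np.atleast_2d(P).astype(float),rv,t,K,c["distortion"])[0][:,0]
E
python3 - <<'E'
from h import *
T=np.array([[32,287],[665,37],[755,258],[122,512],[608,135],[256,300]])/5.9+[278,220]-.4
S=np.array([[200,42],[323,115],[52,150],[515,495]])/4.4+[230,215]-.4
def pts(p,s):
    L=np.array([[.055,.240,.012],[.055,-.07,.012],[-.055,-.07,.012],[-.055,.24,.012],[0,0,.194],[0,s,.121],
      [0,s,.121],[0,0,.194],[-.055,.24,.012],[.055,-.07,.012]])
    return R.from_euler('z',p[2]).apply(L)+[p[0],p[1],0]
def f(p,which=3):
    W=pts(p,p[3]); o=[]
    if which&1:o.append(proj("top",W[:6])-T)
    if which&2:o.append(proj("side",W[6:])-S)
    return np.vstack(o).ravel()
for w in(1,2,3):
    s=least_squares(f,[.65,-.1,.2,.158],kwargs=dict(which=w)); print(w,s.x.round(4)); 
print(s.fun.reshape(-1,2).round(1)); W=pts(s.x,s.x[3]);print("handle",W[4],"knob",W[5])
st=r.get_state(); q=R.from_quat(st["eef_rot"]); print(q.as_matrix().round(3))
g=R.from_euler('z',s.x[2]).as_matrix()
for n,v in(("gx",g[:,0]),("gy",g[:,1])): print(n,"in tool",q.inv().apply(v).round(3))
print("to knob,TCP z .100", q.inv().apply(W[5]-[0,0,.021]-st["tool_pos"]).round(4))
E
```

```text
1 [ 0.5531 -0.1427  0.3531  0.1522]
2 [ 0.552  -0.1434  0.3419  0.1565]
3 [ 0.5526 -0.143   0.3485  0.1538]
[[-0.6 -0.3]
 [ 0.4 -0.3]
 [ 1.1  0.2]
 [-0.8  0.4]
 [ 0.2  0.5]
 [-0.6  0. ]
 [-0.1  1. ]
 [ 0.   0.4]
 [-0.  -0.2]
 [ 0.7 -0.8]]
handle [ 0.55256111 -0.14297896  0.194     ] knob [0.50005092 0.00154615 0.121     ]
[[-0.942  0.335 -0.   ]
 [ 0.335  0.942 -0.002]
 [-0.    -0.002 -1.   ]]
gx in tool [-0.771  0.637 -0.001]
gy in tool [ 0.637  0.771 -0.001]
to knob,TCP z .100 [-0.4705 -0.4552  0.1388]
```

```bash
cat >> h.py <<'E'
G=np.array([.5526,-.143,0]); GR=R.from_euler('z',.3485)
DOWN=GR*R.from_matrix(np.array([[0,1,0],[1,0,0],[0,0,-1.]]))  # tool x=gauge y, tool y=gauge x
def goal(gp,rot=DOWN):
    s=r.get_state(); q=R.from_quat(s["eef_rot"])
    print("clock",s["clock"],"tcp in gauge",GR.inv().apply(s["tool_pos"]-G).round(4),"q",s["q"].round(2))
    print("xyz",q.inv().apply(GR.apply(gp)+G-s["tool_pos"]).round(4),"rot",(q.inv()*rot).as_rotvec().round(4))
E
python3 -c "
from h import *
goal([0,.154,.24])"
```

```text
clock 0.1 tcp in gauge [-0.0729  0.8046  0.238 ] q [-1.2   0.69 -0.19  1.57  0.16  0.9  -0.22]
xyz [-0.4704 -0.4552 -0.0012] rot [-1.500e-03  8.000e-04  8.806e-01]
```

Call:
carry_out --plan '[{"rot":[0,0,0.44],"xyz":[-0.235,-0.228,0],"grip":0},{"rot":[0,0,0.44],"xyz":[-0.235,-0.228,0],"grip":0},{"rot":[0,0,0.44],"xyz":[-0.235,-0.228,0],"grip":0},{"rot":[0,0,0.44],"xyz":[-0.235,-0.228,0],"grip":0},{"rot":[0,0,0.44],"xyz":[-0.235,-0.228,0],"grip":0},{"rot":[0,0,0.44],"xyz":[-0.235,-0.228,0],"grip":0},{"rot":[0,0,0.44],"xyz":[-0.235,-0.228,0],"grip":0},{"rot":[0,0,0.44],"xyz":[-0.235,-0.228,0],"grip":0}]'

```text
clock: 0.77
tool_pos: [0.3551, 0.2922, 0.2386]
eef_rot: [0.382, 0.924, -0.001, 0.0]
contact_force: [0.6, -0.3, 0.2]
opening: 1.003
finger_force: 0.0
```

```bash
python3 -c "
from h import *
goal([0,.154,.22])"
```

```text
clock 0.7667 tcp in gauge [-0.037   0.4765  0.2386] q [-0.72  0.48 -0.11  2.05  0.09  0.62 -0.1 ]
xyz [-0.3076 -0.1037  0.019 ] rot [-0.0009  0.0011  0.4393]
```

Call:
carry_out --plan '[{"rot":[0,0,0.44],"xyz":[-0.308,-0.104,0.019],"grip":0},{"rot":[0,0,0.44],"xyz":[-0.308,-0.104,0.019],"grip":0},{"rot":[0,0,0.44],"xyz":[-0.308,-0.104,0.019],"grip":0},{"rot":[0,0,0.44],"xyz":[-0.308,-0.104,0.019],"grip":0},{"rot":[0,0,0.44],"xyz":[-0.308,-0.104,0.019],"grip":0},{"rot":[0,0,0.44],"xyz":[-0.308,-0.104,0.019],"grip":0},{"rot":[0,0,0.44],"xyz":[-0.308,-0.104,0.019],"grip":0},{"rot":[0,0,0.44],"xyz":[-0.308,-0.104,0.019],"grip":0}]'

```text
clock: 1.43
tool_pos: [0.5005, 0.001, 0.2194]
eef_rot: [0.575, 0.818, -0.0, 0.0]
contact_force: [0.2, -0.0, -0.3]
opening: 1.001
finger_force: 0.0
```

```bash
python3 -c "
from h import *
goal([0,.154,.085])
b=r.snapshot('side')[120:350,180:400,::-1]
cv2.imwrite('pics/s1.png',cv2.convertScaleAbs(cv2.resize(b,None,fx=2.6,fy=2.6),alpha=1.8))"
```

```text
clock 1.4333 tcp in gauge [2.000e-04 1.532e-01 2.194e-01] q [-0.07  0.56 -0.03  1.96  0.03  0.62  0.22]
xyz [ 9.000e-04 -1.000e-04  1.344e-01] rot [-0.0005  0.0008 -0.0019]
```

View pics/s1.png

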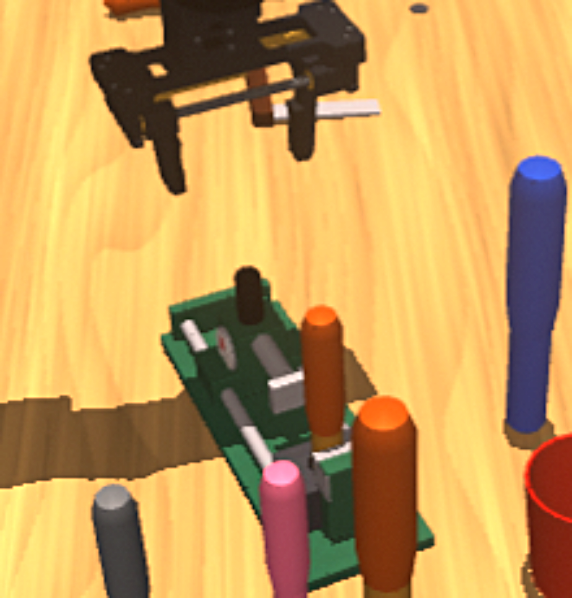

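The gripper is above the knob at about (248,280) in the crop. Its wide side lies across the slide, clear of the handle. Now descending and pinching.

Call:
carry_out --plan '[{"rot":[0,0,0],"xyz":[0.001,0,0.04],"grip":0},{"rot":[0,0,0],"xyz":[0.001,0,0.08],"grip":0},{"rot":[0,0,0],"xyz":[0.001,0,0.115],"grip":0},{"rot":[0,0,0],"xyz":[0.001,0,0.134],"grip":0},{"rot":[0,0,0],"xyz":[0.001,0,0.134],"grip":60},{"rot":[0,0,0],"xyz":[0.001,0,0.134],"grip":120},{"rot":[0,0,0],"xyz":[0.001,0,0.134],"grip":255},{"rot":[0,0,0],"xyz":[0.001,0,0.134],"grip":255}]' --squeeze 40

```text
clock: 2.15
tool_pos: [0.5005, 0.0056, 0.0872]
eef_rot: [0.574, 0.819, 0.001, 0.001]
contact_force: [0.0, -0.1, 0.3]
opening: 0.717
finger_force: 0.0
```

Call:
carry_out --plan '[{"rot":[0,0,0],"xyz":[0,0,0],"grip":255},{"rot":[0,0,0],"xyz":[0,0,0],"grip":255},{"rot":[0,0,0],"xyz":[0,0,0],"grip":255},{"rot":[0,0,0],"xyz":[0,0,0],"grip":255}]'

```text
clock: 2.48
tool_pos: [0.4997, 0.0054, 0.0862]
eef_rot: [0.574, 0.819, 0.0, 0.0]
contact_force: [-0.3, 0.6, -0.6]
opening: 0.416
finger_force: 0.0
```

Call:
carry_out --plan '[{"rot":[0,0,0],"xyz":[0,0,0],"grip":255},{"rot":[0,0,0],"xyz":[0,0,0],"grip":255},{"rot":[0,0,0],"xyz":[0,0,0],"grip":255},{"rot":[0,0,0],"xyz":[0,0,0],"grip":255},{"rot":[0,0,0],"xyz":[0,0,0],"grip":255}]'

```text
clock: 2.9
tool_pos: [0.4988, 0.0052, 0.0857]
eef_rot: [0.574, 0.819, -0.0, -0.0]
contact_force: [-1.9, -1.2, 3.3]
opening: 0.236
finger_force: 40.0
```

```bash
python3 -c "
from h import *
goal([0,.154,.085]); print(r.get_state())"
```

```text
clock 2.9 tcp in gauge [0.     0.1577 0.0857] q [-0.09  0.79 -0.02  2.07  0.05  0.29  0.2 ]
xyz [-0.0037 -0.      0.0007] rot [-0.0012 -0.0002  0.0004]
{'clock': 2.9, 'q': array([-0.09099364,  0.79089819, -0.01973722,  2.06650604,  0.05014029,
        0.28585627,  0.19585415]), 'qd': array([-5.18145580e-04, -1.01475448e-03, -3.50538359e-04,  2.72240630e-05,
       -1.33075709e-03, -1.63725893e-04,  6.15433182e-04]), 'joint_torque': array([-2.66027413e-01, -4.61524701e+01,  7.87201859e-01, -6.48733914e+00,
       -5.64348756e-02, -6.39178008e-01, -6.69919202e-03]), 'tool_pos': array([0.49878835, 0.00524894, 0.08572361]), 'eef_rot': array([ 5.73663005e-01,  8.19091189e-01, -4.41663917e-04, -4.31125218e-04]), 'contact_force': array([-1.92165903, -1.24983627,  3.26866347]), 'moment': array([-0.21310583,  0.48845918, -0.05239469]), 'finger_force': 39.99638970941305, 'opening': 0.23598886069864608}
```

Call:
carry_out --plan '[{"rot":[0,0,0],"xyz":[-0.006,0,0],"grip":255},{"rot":[0,0,0],"xyz":[-0.014,0,0],"grip":255},{"rot":[0,0,0],"xyz":[-0.022,0,0],"grip":255},{"rot":[0,0,0],"xyz":[-0.03,0,0],"grip":255},{"rot":[0,0,0],"xyz":[-0.038,0,0],"grip":255},{"rot":[0,0,0],"xyz":[-0.043,0,0],"grip":255},{"rot":[0,0,0],"xyz":[-0.046,0,0],"grip":255},{"rot":[0,0,0],"xyz":[-0.046,0,0],"grip":255}]'

```text
clock: 3.57
tool_pos: [0.5154, -0.0396, 0.0857]
eef_rot: [0.574, 0.819, -0.0, 0.0]
contact_force: [-1.9, -3.7, 4.8]
opening: 0.234
finger_force: 40.0
```

```bash
cat >> h.py <<'E'
def st(pic=None):
    s=r.get_state(); print(s["clock"],"tcp_g",GR.inv().apply(s["tool_pos"]-G).round(4),"F_g",GR.inv().apply(s["contact_force"]).round(2),"op",round(s["opening"],3),"ff",round(s["finger_force"],1))
    if pic:
        b=r.snapshot('top')[225:305,290:410,::-1]
        cv2.imwrite(pic,cv2.convertScaleAbs(cv2.resize(b,None,fx=6,fy=6,interpolation=cv2.INTER_CUBIC),alpha=1.8))
E
python3 -c "
from h import *
st('pics/t1.png')"
```

```text
3.5667 tcp_g [0.0003 0.1099 0.0857] F_g [-3.04 -2.83  4.76] op 0.234 ff 40.0
```

View pics/t1.png

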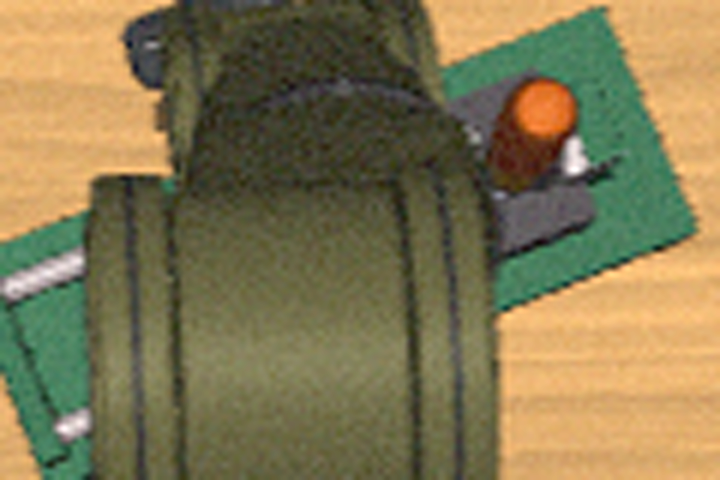

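The arm hides the jaw in the top view, and the handle is still upright at about (545,110). I'll creep in and watch the force.

Call:
carry_out --plan '[{"rot":[0,0,0],"xyz":[-0.001,0,0],"grip":255},{"rot":[0,0,0],"xyz":[-0.002,0,0],"grip":255},{"rot":[0,0,0],"xyz":[-0.003,0,0],"grip":255},{"rot":[0,0,0],"xyz":[-0.004,0,0],"grip":255}]'

```text
clock: 3.95
tool_pos: [0.5158, -0.041, 0.0857]
eef_rot: [0.573, 0.819, -0.0, -0.001]
contact_force: [-3.7, -0.1, 6.3]
opening: 0.241
finger_force: 40.0
```

```bash
python3 -c "
from h import *
st()
b=r.snapshot('side')[215:350,220:360,::-1]
cv2.imwrite('pics/s2.png',cv2.convertScaleAbs(cv2.resize(b,None,fx=4.4,fy=4.4,interpolation=cv2.INTER_CUBIC),alpha=2.2))"
```

```text
3.95 tcp_g [0.0003 0.1084 0.0857] F_g [-3.56  1.14  6.27] op 0.241 ff 40.0
```

View pics/s2.png

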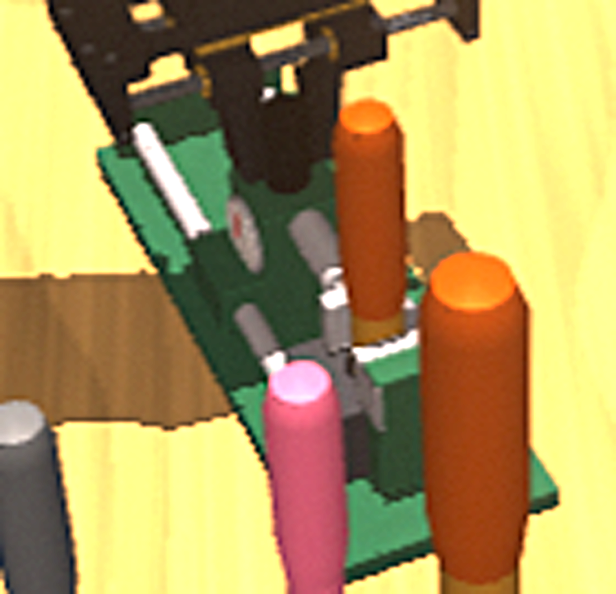

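The side crop shows the jaw at (335,300), close to the ferrule at (378,328) but not pressed yet. The knob is well held.

Call:
carry_out --plan '[{"rot":[0,0,0],"xyz":[-0.001,0,0],"grip":255},{"rot":[0,0,0],"xyz":[-0.002,0,0],"grip":255},{"rot":[0,0,0],"xyz":[-0.003,0,0],"grip":255},{"rot":[0,0,0],"xyz":[-0.004,0,0],"grip":255},{"rot":[0,0,0],"xyz":[-0.004,0,0],"grip":255}]'

```text
clock: 4.42
tool_pos: [0.5171, -0.0445, 0.0857]
eef_rot: [0.573, 0.819, -0.0, -0.001]
contact_force: [-3.9, 0.9, 6.0]
opening: 0.24
finger_force: 40.0
```

```bash
python3 -c "
from h import *
st()"
```

```text
4.4167 tcp_g [0.0003 0.1048 0.0857] F_g [-3.32  2.17  6.03] op 0.24 ff 40.0
```

Call:
carry_out --plan '[{"rot":[0,0,0],"xyz":[-0.001,0,0],"grip":255},{"rot":[0,0,0],"xyz":[-0.002,0,0],"grip":255},{"rot":[0,0,0],"xyz":[-0.003,0,0],"grip":255},{"rot":[0,0,0],"xyz":[-0.003,0,0],"grip":255}]'

```text
clock: 4.75
tool_pos: [0.518, -0.0467, 0.0857]
eef_rot: [0.573, 0.82, 0.0, -0.001]
contact_force: [-3.9, 1.6, 6.9]
opening: 0.238
finger_force: 40.0
```

```bash
python3 -c "
from h import *
st()"
```

```text
4.75 tcp_g [0.0003 0.1023 0.0857] F_g [-3.11  2.87  6.9 ] op 0.238 ff 40.0
```

Call:
carry_out --plan '[{"rot":[0,0,0],"xyz":[-0.001,0,0],"grip":255},{"rot":[0,0,0],"xyz":[-0.002,0,0],"grip":255},{"rot":[0,0,0],"xyz":[-0.003,0,0],"grip":255},{"rot":[0,0,0],"xyz":[-0.003,0,0],"grip":255}]'

```text
clock: 5.08
tool_pos: [0.5187, -0.049, 0.0857]
eef_rot: [0.573, 0.82, 0.0, -0.002]
contact_force: [-4.6, 3.4, 6.9]
opening: 0.238
finger_force: 40.0
```

```bash
python3 -c "
from h import *
st()"
```

```text
5.0833 tcp_g [0.0003 0.0999 0.0857] F_g [-3.15  4.77  6.87] op 0.238 ff 40.0
```

Call:
carry_out --plan '[{"rot":[0,0,0],"xyz":[-0.001,0,0],"grip":255},{"rot":[0,0,0],"xyz":[-0.002,0,0],"grip":255},{"rot":[0,0,0],"xyz":[-0.002,0,0],"grip":255},{"rot":[0,0,0],"xyz":[-0.002,0,0],"grip":255}]'

```text
clock: 5.42
tool_pos: [0.5193, -0.0505, 0.0857]
eef_rot: [0.573, 0.82, 0.0, -0.002]
contact_force: [-5.3, 4.4, 7.6]
opening: 0.238
finger_force: 40.0
```

```bash
python3 -c "
from h import *
st()"
```

```text
5.4167 tcp_g [0.0003 0.0983 0.0857] F_g [-3.43  5.96  7.59] op 0.238 ff 40.0
```

Call:
carry_out --plan '[{"rot":[0,0,0],"xyz":[-0.001,0,0],"grip":255},{"rot":[0,0,0],"xyz":[-0.002,0,0],"grip":255},{"rot":[0,0,0],"xyz":[-0.0025,0,0],"grip":255},{"rot":[0,0,0],"xyz":[-0.0025,0,0],"grip":255},{"rot":[0,0,0],"xyz":[-0.0025,0,0],"grip":255},{"rot":[0,0,0],"xyz":[-0.0025,0,0],"grip":255},{"rot":[0,0,0],"xyz":[-0.0025,0,0],"grip":255}]'

```text
clock: 6.0
tool_pos: [0.52, -0.0523, 0.0857]
eef_rot: [0.573, 0.82, 0.0, -0.002]
contact_force: [-6.9, 5.8, 8.6]
opening: 0.235
finger_force: 40.0
```

```bash
python3 -c "
from h import *
st()
b=r.snapshot('side')[265:310,275:335,::-1]
cv2.imwrite('pics/s3.png',cv2.convertScaleAbs(cv2.resize(b,None,fx=10,fy=10,interpolation=cv2.INTER_CUBIC),alpha=2.2))"
```

```text
6.0 tcp_g [0.0003 0.0964 0.0857] F_g [-4.46  7.79  8.65] op 0.235 ff 40.0
```

View pics/s3.png

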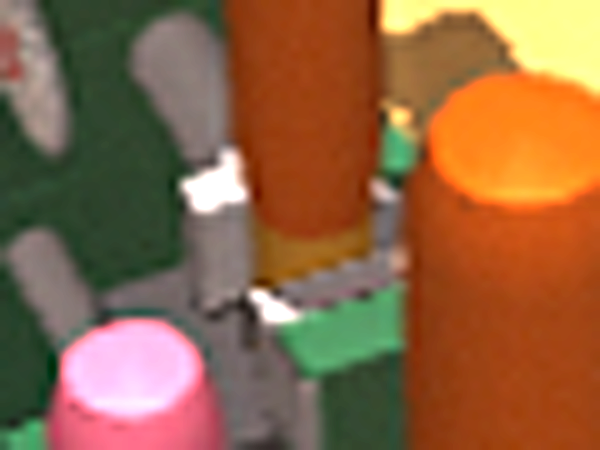

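The jaw face at about (218,240) touches the ferrule at (310,255) and the handle is still upright. The force rise over about 8 mm fits a spring pressed 6–8 mm at 4–5 N, so I'm backing off.

Call:
carry_out --plan '[{"rot":[0,0,0],"xyz":[0.003,0,0],"grip":255},{"rot":[0,0,0],"xyz":[0.008,0,0],"grip":255},{"rot":[0,0,0],"xyz":[0.016,0,0],"grip":255},{"rot":[0,0,0],"xyz":[0.025,0,0],"grip":255},{"rot":[0,0,0],"xyz":[0.034,0,0],"grip":255},{"rot":[0,0,0],"xyz":[0.042,0,0],"grip":255},{"rot":[0,0,0],"xyz":[0.046,0,0],"grip":255},{"rot":[0,0,0],"xyz":[0.046,0,0],"grip":255}]'

```text
clock: 6.72
tool_pos: [0.5045, -0.0101, 0.0857]
eef_rot: [0.573, 0.82, -0.0, -0.001]
contact_force: [-5.0, -0.3, 6.3]
opening: 0.24
finger_force: 40.0
```

Call:
carry_out --plan '[{"rot":[0,0,0],"xyz":[0,0,0],"grip":255},{"rot":[0,0,0],"xyz":[0,0,0],"grip":140},{"rot":[0,0,0],"xyz":[0,0,0],"grip":60},{"rot":[0,0,0],"xyz":[0,0,0],"grip":0},{"rot":[0,0,0],"xyz":[0,0,0],"grip":0},{"rot":[0,0,0],"xyz":[0,0,0],"grip":0},{"rot":[0,0,0],"xyz":[0,0,0],"grip":0},{"rot":[0,0,0],"xyz":[0,0,0],"grip":0}]'

```text
clock: 7.38
tool_pos: [0.5059, -0.0119, 0.0856]
eef_rot: [0.574, 0.819, 0.0, 0.0]
contact_force: [-0.1, -0.5, -0.3]
opening: 0.74
finger_force: 0.0
```

Call:
carry_out --plan '[{"rot":[0,0,0],"xyz":[0,0,-0.02],"grip":0},{"rot":[0,0,0],"xyz":[0,0,-0.05],"grip":0},{"rot":[0,0,0],"xyz":[0,0,-0.08],"grip":0},{"rot":[0,0,0],"xyz":[0,0,-0.12],"grip":0},{"rot":[0,0,0],"xyz":[0,0,-0.15],"grip":0},{"rot":[0,0,0],"xyz":[0,0,-0.15],"grip":0}]'

```text
clock: 7.88
tool_pos: [0.5092, -0.012, 0.2411]
eef_rot: [0.574, 0.819, 0.004, 0.004]
contact_force: [0.0, 0.1, -0.4]
opening: 0.995
finger_force: 0.0
```

```bash
python3 -c "
from h import *
st()
goal([0,0,.235])
b=r.snapshot('side')[110:350,200:400,::-1]
cv2.imwrite('pics/s4.png',cv2.convertScaleAbs(cv2.resize(b,None,fx=2.5,fy=2.5,interpolation=cv2.INTER_CUBIC),alpha=2))"
```

```text
7.8833 tcp_g [0.004  0.138  0.2411] F_g [ 0.08  0.08 -0.44] op 0.995 ff 0.0
clock 7.8833 tcp in gauge [0.004  0.138  0.2411] q [-0.04  0.53 -0.05  1.92  0.04  0.68  0.24]
xyz [-0.138  -0.004   0.0065] rot [ 0.0108  0.0032 -0.0002]
```

View pics/s4.png

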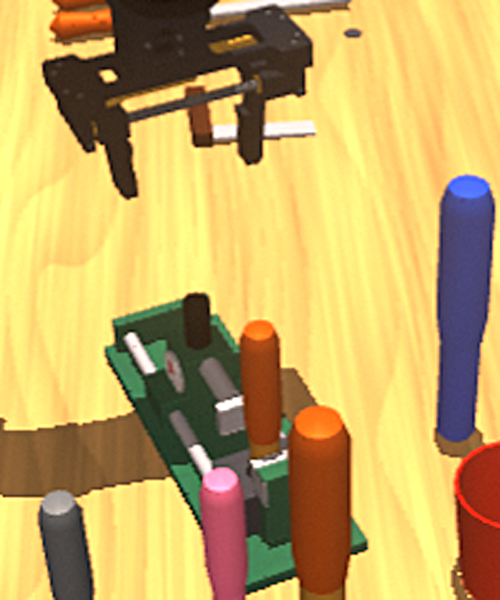

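The jaw is open, the knob's top is at about (197,298) in the crop and the handle is still seated. Next I check the knob position, the neighbours' clearance and the arm geometry for levelling.

Run:
```python
from h import *
k=np.array([197,298])/2.5+[200,110]-.4
s=least_squares(lambda y:(proj("side",GR.apply([0,y[0],.121])+G)[0]-k),[.13]);print("knob y",s.x,s.fun)
# big orange: top px in both views
T=[447,225];S=[328,279]
s=least_squares(lambda p:np.r_[proj("top",p)[0]-T,proj("side",p)[0]-S],[.6,-.3,.25]);print("big orange top",s.x,s.fun.round(1),"gauge",GR.inv().apply(s.x-G))
s=least_squares(lambda p:np.r_[proj("top",p)[0]-[345,169],proj("side",p)[0]-[387,185]],[.6,-.3,.25]);print("blue gauge",GR.inv().apply(s.x-G))
D=np.array([[.625,.238,.690,1.566],[.4599,.2386,.48,2.05],[.5005,.2194,.56,1.96],[.4988,.0857,.791,2.0665],[.5093,.2411,.53,1.92]])
f=lambda p:np.r_[p[0]*np.sin(D[:,2])+p[1]*np.sin(D[:,2]+D[:,3])-D[:,0],p[2]+p[0]*np.cos(D[:,2])+p[1]*np.cos(D[:,2]+D[:,3])-D[:,1]]
s=least_squares(f,[.4,.4,.1]);print("L1,L2,H-T",s.x,s.fun.round(3))
```

```text
knob y [0.13863915] [-0.72709765  0.4694756 ]
big orange top [ 0.5846108  -0.29214291  0.23755187] [-0.1 -0.6 -0.4  0.1] gauge [-0.02084406 -0.15110865  0.23755187]
blue gauge [0.1822316  0.0199953  0.24865245]
L1,L2,H-T [0.56461149 0.34611272 0.02132477] [ 0.002 -0.     0.001 -0.    -0.003 -0.     0.    -0.001  0.     0.001]
```

Call:
carry_out --plan '[{"rot":[0.005,0.002,0],"xyz":[-0.035,-0.001,0],"grip":0},{"rot":[0.01,0.003,0],"xyz":[-0.07,-0.002,0],"grip":0},{"rot":[0.01,0.003,0],"xyz":[-0.105,-0.003,0],"grip":0},{"rot":[0.01,0.003,0],"xyz":[-0.13,-0.004,0],"grip":0},{"rot":[0.01,0.003,0],"xyz":[-0.138,-0.004,0],"grip":0},{"rot":[0.01,0.003,0],"xyz":[-0.138,-0.004,0],"grip":0},{"rot":[0.01,0.003,0],"xyz":[-0.138,-0.004,0],"grip":0},{"rot":[0.01,0.003,0],"xyz":[-0.138,-0.004,0],"grip":0}]'

```text
clock: 8.6
tool_pos: [0.5485, -0.1404, 0.235]
eef_rot: [0.572, 0.82, -0.003, -0.005]
contact_force: [-0.2, -0.4, 0.0]
opening: 1.0
finger_force: 0.0
```

```bash
python3 -c "
from h import *
goal([0,0,.143])"
```

```text
clock 8.6 tcp in gauge [-0.0029  0.0039  0.235 ] q [ 0.21  0.62 -0.06  1.74  0.05  0.8   0.47]
xyz [-0.0044  0.0039  0.092 ] rot [-0.0109 -0.0055  0.0035]
```

Call:
carry_out --plan '[{"rot":[-0.01,-0.005,0.003],"xyz":[-0.004,0.004,0],"grip":0},{"rot":[-0.01,-0.005,0.003],"xyz":[-0.004,0.004,0.0],"grip":0},{"rot":[-0.01,-0.005,0.003],"xyz":[-0.004,0.004,0.025],"grip":0},{"rot":[-0.01,-0.005,0.003],"xyz":[-0.004,0.004,0.05],"grip":0},{"rot":[-0.01,-0.005,0.003],"xyz":[-0.004,0.004,0.075],"grip":0},{"rot":[-0.01,-0.005,0.003],"xyz":[-0.004,0.004,0.09],"grip":0},{"rot":[-0.01,-0.005,0.003],"xyz":[-0.004,0.004,0.092],"grip":0},{"rot":[-0.01,-0.005,0.003],"xyz":[-0.004,0.004,0.092],"grip":0}]'

```text
clock: 9.27
tool_pos: [0.5529, -0.1447, 0.1431]
eef_rot: [0.574, 0.819, -0.001, -0.0]
contact_force: [1.1, 0.6, 0.0]
opening: 1.0
finger_force: 0.0
```

```bash
python3 -c "
from h import *
st();goal([0,0,.143])"
```

```text
9.2667 tcp_g [-0.0002 -0.0017  0.1431] F_g [1.18 0.17 0.03] op 1.0 ff 0.0
clock 9.2667 tcp in gauge [-0.0002 -0.0017  0.1431] q [ 0.2   0.75 -0.05  1.82  0.07  0.57  0.46]
xyz [0.0017 0.0002 0.0001] rot [-0.0013  0.0009 -0.0014]
```

Aligned within 2 mm. Closing on the handle.

Call:
carry_out --plan '[{"rot":[0,0,0],"xyz":[0.001,0,0],"grip":80},{"rot":[0,0,0],"xyz":[0.001,0,0],"grip":130},{"rot":[0,0,0],"xyz":[0.001,0,0],"grip":255},{"rot":[0,0,0],"xyz":[0.001,0,0],"grip":255},{"rot":[0,0,0],"xyz":[0.001,0,0],"grip":255},{"rot":[0,0,0],"xyz":[0.001,0,0],"grip":255},{"rot":[0,0,0],"xyz":[0.001,0,0],"grip":255},{"rot":[0,0,0],"xyz":[0.001,0,0],"grip":255}]' --squeeze 50

```text
clock: 9.93
tool_pos: [0.553, -0.1446, 0.1437]
eef_rot: [0.575, 0.818, -0.001, 0.001]
contact_force: [0.0, 0.3, 0.7]
opening: 0.421
finger_force: 0.0
```

Call:
carry_out --plan '[{"rot":[0,0,0],"xyz":[0,0,0],"grip":255},{"rot":[0,0,0],"xyz":[0,0,0],"grip":255},{"rot":[0,0,0],"xyz":[0,0,0],"grip":255},{"rot":[0,0,0],"xyz":[0,0,0],"grip":255},{"rot":[0,0,0],"xyz":[0,0,0],"grip":255}]'

```text
clock: 10.35
tool_pos: [0.5531, -0.1445, 0.1436]
eef_rot: [0.575, 0.818, -0.0, 0.001]
contact_force: [-0.4, -0.8, 1.1]
opening: 0.324
finger_force: 50.0
```

```bash
python3 -c "
from h import *
st()"
```

```text
10.35 tcp_g [-0.     -0.0016  0.1436] F_g [-0.66 -0.62  1.14] op 0.324 ff 50.0
```

Call:
carry_out --plan '[{"rot":[0,0,0],"xyz":[0,0,-0.01],"grip":255},{"rot":[0,0,0],"xyz":[0,0,-0.02],"grip":255},{"rot":[0,0,0],"xyz":[0,0,-0.03],"grip":255},{"rot":[0,0,0],"xyz":[0,0,-0.04],"grip":255},{"rot":[0,0,0],"xyz":[0,0,-0.055],"grip":255},{"rot":[0,0,0],"xyz":[0,0,-0.07],"grip":255},{"rot":[0,0,0],"xyz":[0,0,-0.085],"grip":255},{"rot":[0,0,0],"xyz":[0,0,-0.1],"grip":255}]'

```text
clock: 11.02
tool_pos: [0.5527, -0.1443, 0.2454]
eef_rot: [0.575, 0.818, -0.0, 0.001]
contact_force: [0.4, 0.2, -1.8]
opening: 0.326
finger_force: 50.0
```

Call:
carry_out --plan '[{"rot":[0,0,0],"xyz":[0,0,-0.02],"grip":255},{"rot":[0,0,0],"xyz":[0,0,-0.045],"grip":255},{"rot":[0,0,0],"xyz":[0,0,-0.07],"grip":255},{"rot":[0,0,0],"xyz":[0,0,-0.095],"grip":255},{"rot":[0,0,0],"xyz":[0,0,-0.12],"grip":255},{"rot":[0,0,0],"xyz":[0,0,-0.14],"grip":255},{"rot":[0,0,0],"xyz":[0,0,-0.15],"grip":255},{"rot":[0,0,0],"xyz":[0,0,-0.15],"grip":255}]'

```text
clock: 11.68
tool_pos: [0.5537, -0.1443, 0.3973]
eef_rot: [0.575, 0.818, 0.001, 0.004]
contact_force: [0.5, 0.8, -1.5]
opening: 0.325
finger_force: 50.0
```

Run:
```python
from h import *
st(); s=r.get_state(); q=R.from_quat(s["eef_rot"]); p=s["tool_pos"]
rad=np.array([p[0],p[1],0])/np.hypot(*p[:2]); tan=np.cross([0,0,1],rad)
# turning tool from down to outward: rotation about -tan
print("q",s["q"].round(2),"axis in tool",q.inv().apply(-tan).round(3),"rad in tool",q.inv().apply(rad).round(3),"check",R.from_rotvec(-tan*np.pi/2).apply(q.apply([0,0,1])).round(2),rad)
```

```text
11.6833 tcp_g [ 0.0006 -0.0016  0.3973] F_g [ 0.75  0.58 -1.54] op 0.325 ff 50.0
q [ 0.21  0.46 -0.06  1.5   0.03  1.18  0.49] axis in tool [-0.825 -0.565  0.001] rad in tool [-0.565  0.825  0.007] check [ 0.97 -0.25  0.01] [ 0.96769522 -0.2521229   0.        ]
```

Call:
carry_out --plan '[{"rot":[-0.04,0.058,0],"xyz":[0.017,0.012,0],"grip":255},{"rot":[-0.08,0.116,0],"xyz":[0.034,0.023,-0.003],"grip":255},{"rot":[-0.124,0.182,0],"xyz":[0.053,0.037,-0.007],"grip":255},{"rot":[-0.165,0.24,0],"xyz":[0.071,0.049,-0.013],"grip":255},{"rot":[-0.207,0.302,0],"xyz":[0.088,0.061,-0.02],"grip":255},{"rot":[-0.249,0.363,0],"xyz":[0.105,0.072,-0.03],"grip":255},{"rot":[-0.249,0.363,0],"xyz":[0.105,0.072,-0.03],"grip":255}]'

```text
clock: 12.27
tool_pos: [0.5845, -0.0195, 0.4236]
eef_rot: [0.561, 0.799, 0.205, -0.077]
contact_force: [0.0, -0.5, -1.9]
opening: 0.328
finger_force: 50.0
```

```bash
cat >> h.py <<'E'
def tilt(th,T=.3):
    s=r.get_state(); q=R.from_quat(s["eef_rot"]); z=q.apply([0,0,1]); h=z*[1,1,0]; h/=np.linalg.norm(h)
    print("q",s["q"].round(2),"p",s["tool_pos"].round(3),"z",z.round(3),"F",s["contact_force"].round(1),s["opening"])
    ax=np.cross(z,h); ax/=np.linalg.norm(ax); 
    for t in np.linspace(0,th,7)[1:]:
        Q=R.from_rotvec(ax*t); print((q.inv().apply(ax)*t).round(3),q.inv().apply(T*(Q.apply(z)-z)).round(3),Q.apply(z).round(2))
E
python3 -c "
from h import *
tilt(.66)"
```

```text
q [ 0.33  0.47 -0.23  1.5  -0.37  1.15  0.62] p [ 0.584 -0.02   0.424] z [ 0.108  0.414 -0.904] F [ 0.  -0.5 -1.9] 0.32820741833432904
[-0.062  0.091  0.   ] [ 0.027  0.019 -0.002] [ 0.13  0.51 -0.85]
[-0.124  0.181  0.   ] [ 0.054  0.037 -0.007] [ 0.15  0.59 -0.79]
[-0.187  0.272  0.   ] [ 0.08   0.055 -0.016] [ 0.18  0.67 -0.72]
[-0.249  0.363  0.   ] [ 0.105  0.072 -0.029] [ 0.19  0.75 -0.64]
[-0.311  0.454  0.   ] [ 0.129  0.089 -0.044] [ 0.21  0.81 -0.55]
[-0.373  0.544  0.   ] [ 0.152  0.104 -0.063] [ 0.22  0.86 -0.45]
```

q5 is heading for its short side, so I'll tilt the other way.

Call:
carry_out --plan '[{"rot":[0.066,-0.097,0],"xyz":[-0.029,-0.02,-0.002],"grip":255},{"rot":[0.132,-0.193,0],"xyz":[-0.057,-0.039,-0.008],"grip":255},{"rot":[0.198,-0.29,0],"xyz":[-0.085,-0.058,-0.018],"grip":255},{"rot":[0.264,-0.386,0],"xyz":[-0.112,-0.076,-0.032],"grip":255},{"rot":[0.331,-0.483,0],"xyz":[-0.137,-0.094,-0.05],"grip":255},{"rot":[0.397,-0.579,0],"xyz":[-0.16,-0.109,-0.071],"grip":255},{"rot":[0.463,-0.676,0],"xyz":[-0.181,-0.124,-0.095],"grip":255},{"rot":[0.529,-0.772,0],"xyz":[-0.199,-0.136,-0.122],"grip":255}]'

```text
clock: 12.93
tool_pos: [0.5159, -0.2841, 0.4321]
eef_rot: [0.557, 0.792, -0.234, 0.087]
contact_force: [-0.3, -0.9, -2.2]
opening: 0.329
finger_force: 50.0
```

```bash
python3 -c "
from h import *
tilt(.66)"
```

```text
q [0.07 0.47 0.13 1.51 0.47 1.24 0.36] p [ 0.516 -0.284  0.432] z [-0.122 -0.468 -0.875] F [-0.3 -0.9 -2.2] 0.32919264713434904
[ 0.062 -0.091 -0.   ] [-0.027 -0.019 -0.002] [-0.15 -0.56 -0.82]
[ 0.124 -0.182 -0.   ] [-0.054 -0.037 -0.007] [-0.17 -0.64 -0.75]
[ 0.186 -0.272 -0.   ] [-0.08  -0.055 -0.016] [-0.19 -0.72 -0.67]
[ 0.249 -0.363 -0.   ] [-0.105 -0.072 -0.029] [-0.2  -0.78 -0.59]
[ 0.311 -0.454 -0.   ] [-0.129 -0.089 -0.044] [-0.22 -0.84 -0.49]
[ 0.373 -0.545 -0.   ] [-0.152 -0.104 -0.063] [-0.23 -0.89 -0.39]
```

Call:
carry_out --plan '[{"rot":[0.062,-0.091,0],"xyz":[-0.027,-0.019,-0.002],"grip":255},{"rot":[0.124,-0.182,0],"xyz":[-0.054,-0.037,-0.007],"grip":255},{"rot":[0.186,-0.272,0],"xyz":[-0.08,-0.055,-0.016],"grip":255},{"rot":[0.249,-0.363,0],"xyz":[-0.105,-0.072,-0.029],"grip":255},{"rot":[0.311,-0.454,0],"xyz":[-0.129,-0.089,-0.044],"grip":255},{"rot":[0.373,-0.545,0],"xyz":[-0.152,-0.104,-0.063],"grip":255},{"rot":[0.373,-0.545,0],"xyz":[-0.152,-0.104,-0.063],"grip":255}]'

```text
clock: 13.52
tool_pos: [0.4834, -0.4106, 0.5768]
eef_rot: [0.481, 0.683, -0.515, 0.193]
contact_force: [-0.4, -0.6, -2.5]
opening: 0.326
finger_force: 50.0
```

```bash
python3 -c "
from h import *
tilt(.4)"
```

```text
q [-0.08  0.49  0.35  1.54  1.04  1.36  0.22] p [ 0.483 -0.411  0.577] z [-0.231 -0.889 -0.396] F [-0.4 -0.6 -2.5] 0.3261173912307199
[ 0.038 -0.055 -0.   ] [-0.017 -0.011 -0.001] [-0.24 -0.91 -0.33]
[ 0.075 -0.11  -0.   ] [-0.033 -0.022 -0.003] [-0.24 -0.93 -0.27]
[ 0.113 -0.165 -0.   ] [-0.049 -0.034 -0.006] [-0.25 -0.95 -0.21]
[ 0.15 -0.22 -0.  ] [-0.065 -0.045 -0.011] [-0.25 -0.96 -0.14]
[ 0.188 -0.275 -0.   ] [-0.081 -0.055 -0.017] [-0.25 -0.97 -0.07]
[ 0.225 -0.33  -0.   ] [-0.097 -0.066 -0.024] [-0.25 -0.97 -0.01]
```

Call:
carry_out --plan '[{"rot":[0.038,-0.055,0],"xyz":[-0.017,-0.011,-0.001],"grip":255},{"rot":[0.075,-0.11,0],"xyz":[-0.033,-0.022,-0.003],"grip":255},{"rot":[0.113,-0.165,0],"xyz":[-0.049,-0.034,-0.006],"grip":255},{"rot":[0.15,-0.22,0],"xyz":[-0.065,-0.045,-0.011],"grip":255},{"rot":[0.188,-0.275,0],"xyz":[-0.081,-0.055,-0.017],"grip":255},{"rot":[0.225,-0.33,0],"xyz":[-0.097,-0.066,-0.024],"grip":255},{"rot":[0.225,-0.33,0],"xyz":[-0.097,-0.066,-0.024],"grip":255},{"rot":[0.225,-0.33,0],"xyz":[-0.097,-0.066,-0.024],"grip":255}]'

```text
clock: 14.18
tool_pos: [0.4778, -0.4339, 0.6902]
eef_rot: [-0.41, -0.584, 0.656, -0.246]
contact_force: [1.0, 0.5, -2.0]
opening: 0.327
finger_force: 50.0
```

Call:
carry_out --plan '[{"rot":[0,0,0],"xyz":[0,0,0],"grip":255},{"rot":[0,0,0],"xyz":[0,0,0],"grip":255},{"rot":[0,0,0],"xyz":[0,0,0],"grip":255},{"rot":[0,0,0],"xyz":[0,0,0],"grip":255},{"rot":[0,0,0],"xyz":[0,0,0],"grip":255},{"rot":[0,0,0],"xyz":[0,0,0],"grip":255}]'

```text
clock: 14.68
tool_pos: [0.4777, -0.4341, 0.6917]
eef_rot: [-0.41, -0.583, 0.657, -0.247]
contact_force: [0.1, 0.5, -1.7]
opening: 0.323
finger_force: 50.0
```

```bash
python3 -c "
from h import *
tilt(.06)
s=r.get_state(); p=s['tool_pos']; z=R.from_quat(s['eef_rot']).apply([0,0,1])
for n in ('side','top'): print(n,proj(n,[p,p+z*.1]).round(0))
b=np.hstack([r.snapshot(n)[::2,::2,::-1] for n in('side','top')])
cv2.imwrite('pics/f.png',cv2.convertScaleAbs(b,alpha=1.8))"
```

```text
q [-0.15  0.51  0.47  1.56  1.36  1.45  0.16] p [ 0.478 -0.434  0.692] z [-0.251 -0.968 -0.014] F [ 0.1  0.5 -1.7] 0.32297661561422086
[ 0.006 -0.008 -0.   ] [-0.002 -0.002 -0.   ] [-0.25 -0.97 -0.  ]
[ 0.011 -0.017 -0.   ] [-0.005 -0.003 -0.   ] [-0.25 -0.97  0.01]
[ 0.017 -0.025 -0.   ] [-0.007 -0.005 -0.   ] [-0.25 -0.97  0.02]
[ 0.023 -0.033 -0.   ] [-0.01  -0.007 -0.   ] [-0.25 -0.97  0.03]
[ 0.028 -0.041 -0.   ] [-0.012 -0.008 -0.   ] [-0.25 -0.97  0.04]
[ 0.034 -0.05  -0.   ] [-0.015 -0.01  -0.001] [-0.25 -0.97  0.05]
side [[219.  36.]
 [182.  85.]]
top [[603. 233.]
 [666. 248.]]
```

View pics/f.png

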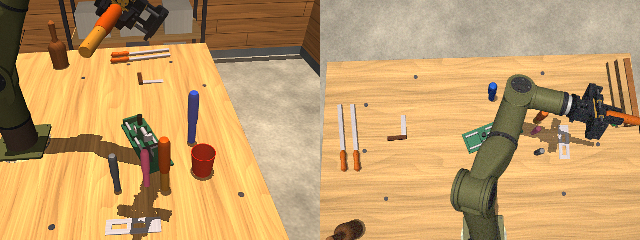

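In the half-scale side view the handle runs from the gripper at about (130,5) to its brass end at about (88,48). That matches the projection for a handle lying level along the tool axis. The tin, square and iron have not moved, so I'm handing in.

```bash
python3 -c "
from plant import r
print(r.finish_job())"
```

```text
the job is handed in; nothing more can be done
None
```

The job is handed in with no verdict returned: I pressed the jaw on the ferrule (estimated 6–8 mm, about 5 N), drew it back to about 33 mm clear, and the handle is held level about 0.69 m above the bench with the tin, square and iron untouched.

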